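Sort the odds and ends under the window

ROBOT

A 6-joint arm with a two-finger parallel gripper is mounted at the origin on the work surface. World frame = base frame: x ahead of the robot, y to its left, z up, the work surface at z = 0. Lengths are in m, angles in degrees, forces in N, time in s.
With the tool pointing down it reaches from about 0.25 to 0.85 m from the base axis. Payload 12.5 kg.
Tool frame: the origin (TCP) lies on the centre line of the jaws, within the pads' length; the fingertips stand 19 mm ahead of it and the grasp point (between the pads) is the TCP; z points along the fingers, y is the line along which they close (so a half turn about z gives the same grasp; the last joint's range is limited). The gripper opens to 93 mm and grips with 3 to 60 N. Pads are 15 mm wide; open, the fingers measure 128 mm over their backs; the gripper's body (75 mm by 188 mm) begins 65 mm behind the grasp point.
Start: joints at [-77.154, 20.094, 94.641, -0, 65.266, -4.847], TCP at [0.167, -0.524, 0.238] pointing down, gripper open.
Joint ranges: [-157.81, 157.81], [-45, 120.19], [0.68, 151.7], [-89.99, 269.99], [4.06, 180], [-164.3, 164.3]. Speed limits (degrees/s): [127.2, 127.2, 159.86, 180, 180, 180].

INTERFACE

Orientations are given as a 3x3 rotation matrix whose columns are the frame's x, y, z axes.
In Python, from workcell import status, eyes, workorder gives the robot as it stands.
- The arm moves only by the shell command python3 -m pendant 'ROWS' [FORCE]. ROWS is JSON, one flat list of numbers, 7 for each row, row after row: the closure, from 0 (fully open) to 1 (shut), then the shift along the tool's x, y, z scaled (see below), then the turn, a rotation vector about the tool's x, y, z scaled (see below). In form: [gripper, tx, ty, tz, ax, ay, az, gripper, tx, ty, tz, ax, ay, az, ...]. A call has 1 to 8 rows; each row shifts and turns the commanded pose from where the row before left it, along the tool's axes as they then stand; what a row does not reach is not made up. The controller multiplies each number of a shift by 250 mm and each number of a turn by pi rad. A row lasts 1/8 s, in which the tool goes at most 62.5 mm and 10.7 degrees, less where a joint would pass 70% of its speed; a pose out of reach is approached as far as the arm can. A call with a number of a shift or a turn outside -1 to 1 is refused whole. A call with a gripper value outside its range is refused whole. The fingers move at their own pace and stop on an object; FORCE is the grip in N (left out, the last holds). Time passes only in rows, so rows that do not move let the fingers close. It gives the time, the measured TCP pose, the force, the opening and the grip force at its end, in the units of the state.
- status.get_state(): the state, without advancing time (a new reading comes with each control period).
- eyes.capture(name): name is "side" or "top"; returns (picture, depth): 400x640x3 uint8, blue, green, red; 400x640 float32, m along the optical axis (not along the pixel's ray), 0 where there is no reading.
- eyes.get_calibration(name): a dict with "fx", "fy", "cx", "cy" (pixels), "T" (4x4, takes a point from camera to world coordinates). Camera axes: x right, y down, z forward; pixel columns grow to the right and rows downward; lengths in m; the calibration is good to about 2 mm. A picture is of the moment at which its call begins. get_calibration takes no time and is no camera call.
- workorder.sign_off(): hands the job in; it is judged then, once.
Trained networks look in the newest picture that a camera, given by its name, has taken for a name from the list of things; names that differ only in an ending like _2 or _b are one class to them, and where a whole thing is asked for, a point or a joint stands for the part that bears it (a point fixed in the world has none). Each returns a list of dicts, best first, with "p" (0 to 1); they miss things now and then, are a little off and sometimes report something else, mostly with a low value. They report only what shows in the picture. A call takes as long as a camera call. They do not tell look-alikes from the thing itself.
- eyes.spot_in(target, camera): "box" ([left, top, right, bottom] in pixels, round what is visible of it).
- eyes.outline_of(target, camera): "pixels" (400x640 bool, what is visible of it) and "box" ([left, top, right, bottom] in pixels, round what is visible of it).
- eyes.landmark_of(target, camera): "at" ([row, column] in pixels: a listed point, or the origin of a listed thing).
The state is a dict: "time": time; "q": joint angles; "qd": joint speeds; "tau": joint torques, N m; "position": TCP position; "tool_rot": TCP orientation; "contact_force": force on the tool from outside, world axes, zero at the start; "moment": the same for the moment, N m; "opening": finger opening in m; "grip_force": force on a finger pad.
Only numpy, scipy, OpenCV 4.12 (cv2) and the standard library are available. Lean on these libraries where they do the work, as an engineer would, in place of code of your own. Each camera call takes 0.05 s, during which the arm holds its last target. There are 200 camera calls.

TASK

Please put away the odds and ends lying in front of the containers: stand both spools of thread upright in the open tin, stand one torch cell upright in each of the two bays of the blue tray, and put the naartjie in the brown bowl. Set each thing down rather than dropping it, and leave the spray bottle and the folded glasses where they are.

Things in the scene. Friction and masses are not known exactly. Their poses are not given: they have to be found in the camera images.
- spool_red: sewing-thread spool standing upright, red thread between two pale wooden end discs, a disc of the same colour on top, 32 mm diameter (30 mm over the thread), 60 mm tall, about 30 g; origin at the centre of its underside, z up its axis. Rigid; it goes in the tin
- spool_green: sewing-thread spool standing upright, green thread between two pale wooden end discs, a disc of the same colour on top, 32 mm diameter (30 mm over the thread), 60 mm tall, about 30 g; origin at the centre of its underside, z up its axis. Rigid; it goes in the tin
- cell_a: large dry torch cell (one of two alike), black with a copper band near the top and a small steel button on top, standing upright, 34 mm diameter, 61 mm tall, about 140 g; origin at the centre of its underside, z up its axis towards the button. Either bay of the tray will do
- cell_b: large dry torch cell (one of two alike), black with a copper band near the top and a small steel button on top, standing upright, 34 mm diameter, 61 mm tall, about 140 g; origin at the centre of its underside, z up its axis towards the button. Either bay of the tray will do
- naartjie: small orange citrus fruit, slightly flattened ball with a flat foot, 56 mm diameter, 47 mm tall, widest at half height, 50 to 100 g, firm; origin at its centre (24 mm above its foot), z up at the start. It goes in the bowl
- tin: shallow brass-coloured rectangular trinket tin, fixed in place, 108 mm along its x by 154 mm along its y outside, 28 mm high, 2 mm walls and floor (inside 104 x 150 mm, no divider, floor top 2 mm above its underside); its hinged flap lies folded right back, sloping from the +x rim to the table and reaching 153 mm in +x from the origin. Origin at the centre of the box's underside, z up
- tray: small open blue plastic tray, fixed in place, 64 mm along its x by 124 mm along its y outside, 26 mm high, 4 mm walls and floor, one 4 mm divider of full height across its middle making two bays side by side along y: each bay is 56 x 56 mm inside, centred at y = -30 and y = +30 mm, floor top 4 mm above its underside. Origin at the centre of the underside, z up
- bowl: brown ceramic bowl, round, fixed in place, 160 mm across the rim, 45 mm high, 5 mm wall, flat inner floor about 90 mm across and 6 mm above its underside. Origin at the centre of the underside, z up
- spray_bottle: bystander, loose: pale blue plastic spray bottle with a white press button, standing, 58 mm diameter, 146 mm tall; origin at the centre of its underside, z up. Leave alone
- glasses: bystander, loose: folded black reading glasses lying flat, 136 mm along x by 44 mm along y, 16 mm high; origin at the centre of the underside. Leave alone
There are look-alikes about, which are no part of the job. Several things have the shape of the naartjie; the one meant has the colours described above.

How it is judged (in metres and radians):
At the end, for the whole second after the job is handed in: spools upright (within 0.15 rad) on the tin's floor; one torch cell upright (same) on the floor of each tray bay; naartjie in the bowl, centre within 55 mm of the bowl's axis and 15 to 50 mm above its underside; all released and at rest (under 0.02 m/s, 0.3 rad/s) (x of spool_red in the frame of tin between -0.04 and 0.04 m and y of spool_red in the frame of tin between -0.063 and 0.063 m and z of spool_red in the frame of tin between -0.003 and 0.01 m and angle between each of spool_red, spool_green, cell_a, cell_b's own z axis and vertical below 0.15 rad and x of spool_green in the frame of tin between -0.04 and 0.04 m and y of spool_green in the frame of tin between -0.063 and 0.063 m and z of spool_green in the frame of tin between -0.003 and 0.01 m and x of cell_a in the frame of tray between -0.016 and 0.016 m and y of cell_a in the frame of tray between -0.048 and 0.048 m and z of cell_a in the frame of tray between -0.003 and 0.012 m and x of cell_b in the frame of tray between -0.016 and 0.016 m and y of cell_b in the frame of tray between -0.048 and 0.048 m and z of cell_b in the frame of tray between -0.003 and 0.012 m and ((y of cell_a in the frame of tray below -0.01 m and y of cell_b in the frame of tray above 0.01 m) or (y of cell_b in the frame of tray below -0.01 m and y of cell_a in the frame of tray above 0.01 m)) and horizontal distance between naartjie and bowl below 0.055 m and z of naartjie in the frame of bowl between 0.015 and 0.05 m and linear speed of each of spool_red, spool_green, cell_a, cell_b, naartjie below 0.02 m/s and angular speed of each of spool_red, spool_green, cell_a, cell_b, naartjie below 0.3 rad/s); the robot touches nothing.
It fails at once if a thing to be sorted is dropped: it moves faster than 0.9 m/s with no finger on it (a free fall of about 4 cm) ((linear speed of spool_red above 0.9 m/s and contact force between the fingers and spool_red below 0.05 N) or (linear speed of spool_green above 0.9 m/s and contact force between the fingers and spool_green below 0.05 N) or (linear speed of cell_a above 0.9 m/s and contact force between the fingers and cell_a below 0.05 N) or (linear speed of cell_b above 0.9 m/s and contact force between the fingers and cell_b below 0.05 N) or (linear speed of naartjie above 0.9 m/s and contact force between the fingers and naartjie below 0.05 N)).
It fails at once if the spray bottle or the glasses are moved by more than 20 mm, or the bottle is tipped over (distance of any of spray_bottle, glasses from where it was at the start of the episode above 0.02 m or angle between spray_bottle's own z axis and vertical above 0.5 rad).
It also fails if it takes over 102 s, if anything falls off the work surface, if the arm or the gripper's body presses on something with over 40 N, if the wrist force passes 120 N, or if a joint passes its speed limit or range.

## Working session

There is one attempt and no reset: what is moved stays moved. The work goes in short steps, Python scripts to look and compute and a shell command to move; the robot and the scene stay as the last step left them, time stands still between calls to the robot, and variables do not carry over. Pictures are saved under pics/ and viewed, at most 14 in all, crops included, and the job is handed in when it is done.

```bash
mkdir -p pics
python3 - <<'E'
from workcell import status, eyes
import cv2,numpy as np
np.set_printoptions(precision=4,suppress=True)
for n in("top","side"):
    im,d=eyes.capture(n); cv2.imwrite(f"pics/{n}0.png",im); np.save(f"d_{n}.npy",d)
    c=eyes.get_calibration(n); print(n,c["fx"],c["fy"],c["cx"],c["cy"]); print(np.array(c["T"]))
s=status.get_state(); print(s["time"],s["position"],s["tool_rot"],s["opening"])
E
```

```text
top 505.5058096952054 505.5058096952054 319.8431263841275 198.11119027543586
[[-0.0171 -0.9805  0.1955  0.1744]
 [-0.9999  0.0169 -0.0031 -0.0071]
 [-0.0003 -0.1956 -0.9807  1.6591]
 [ 0.      0.      0.      1.    ]]
side 427.88385633244667 427.88385633244667 320.99453998320575 201.28485008253955
[[-0.9469 -0.193   0.2573  0.1579]
 [-0.3216  0.5898 -0.7407  0.917 ]
 [-0.0088 -0.7841 -0.6205  0.8318]
 [ 0.      0.      0.      1.    ]]
0.1 [ 0.1671 -0.5237  0.2371] [[ 0.9527  0.3039 -0.0002]
 [ 0.3039 -0.9527  0.001 ]
 [ 0.0001 -0.0011 -1.    ]] 0.09316555927766054
```

View pics/top0.png

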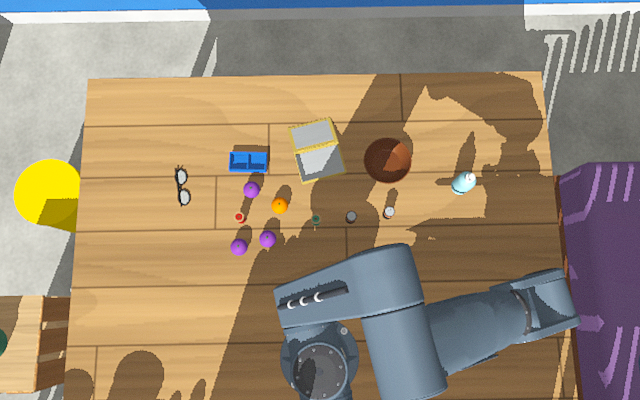

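View pics/side0.png

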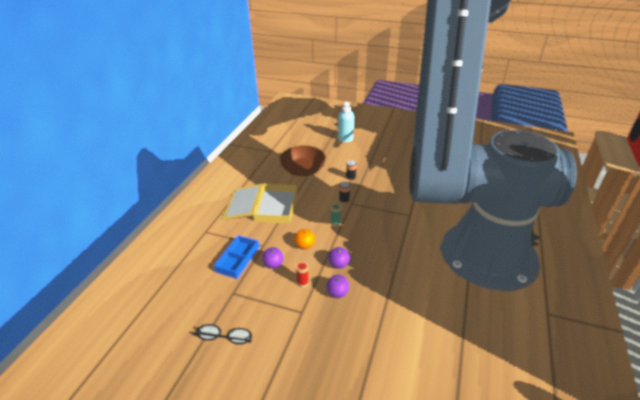

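The top view shows red spool (239,217), naartjie (280,206), green spool (315,219), cells (351,216) and (389,212). The purple decoys are at (251,190), (239,247) and (267,239). The tray is at (249,161), the tin at (320,160) with its flap up-image, the bowl at (388,160), the glasses at (183,186) and the bottle at (463,182). The side view agrees.

```bash
cat > h.py <<'E'
import numpy as np,cv2
from workcell import eyes,status
np.set_printoptions(precision=4,suppress=True)
def cloud(n,d):
    c=eyes.get_calibration(n);v,u=np.mgrid[0:400,0:640]
    P=np.stack([(u-c["cx"])/c["fx"]*d,(v-c["cy"])/c["fy"]*d,d],-1);T=np.array(c["T"])
    return P@T[:3,:3].T+T[:3,3]
def rect(P):
    (c,s,a)=cv2.minAreaRect(P[:,:2].astype(np.float32)*1000); return np.round(c,1),np.round(s,1),round(a,1)
E
python3 - <<'E'
from h import *
W={n:cloud(n,np.load(f"d_{n}.npy")) for n in("top","side")}
for n in W:
  for t in["spool_red","spool_green","cell_a","naartjie","tin","tray","bowl","spray_bottle","glasses"]:
    for r in eyes.outline_of(t,n)[:6 if t=="naartjie" else 2]:
        if r["p"]<.3: continue
        m=r["pixels"]; P=W[n][m]; P=P[(P[:,2]>-.02)&(P[:,2]<.2)]
        if len(P)<4: continue
        zt=np.percentile(P[:,2],95); Q=P[P[:,2]>zt-.008]
        print(n,t,round(r["p"],2),np.round(r["box"]),len(P),"zt",round(zt,3),"top mean",Q[:,:2].mean(0),"mid",(P[:,:2].min(0)+P[:,:2].max(0))/2,"rect",*rect(P))
E
```

```text
top spool_green 0.5 [227. 152. 267. 176.] 762 zt 0.027 top mean [0.6286 0.2295] mid [0.6363 0.2309] rect [635.9 229. ] [124.7  80. ] 85.8
top spool_green 0.39 [310. 212. 320. 226.] 108 zt 0.067 top mean [0.4244 0.0046] mid [0.4264 0.0034] rect [426.4   3.2] [29.6 31.8] 86.0
top cell_a 0.7 [346. 213. 357. 224.] 94 zt 0.063 top mean [ 0.4308 -0.1103] mid [ 0.4317 -0.1094] rect [ 431.7 -109.4] [28.9 30.9] 88.7
top cell_a 0.45 [382. 209. 391. 217.] 60 zt 0.064 top mean [ 0.4433 -0.2289] mid [ 0.4423 -0.2284] rect [ 443.1 -228.7] [21.6 27.2] 60.6
top naartjie 0.8 [232. 235. 248. 255.] 206 zt 0.052 top mean [0.3422 0.2523] mid [0.3445 0.2521] rect [342.7 250.7] [48.5 49.2] 45.3
top naartjie 0.56 [255. 229. 278. 248.] 232 zt 0.05 top mean [0.369  0.1627] mid [0.3695 0.1622] rect [370.3 161.2] [58.  52.6] 7.9
top naartjie 0.53 [270. 198. 285. 214.] 226 zt 0.051 top mean [0.4773 0.121 ] mid [0.4786 0.1233] rect [477.3 122.7] [51.5 53.1] 40.3
top naartjie 0.45 [243. 181. 261. 197.] 212 zt 0.05 top mean [0.5319 0.2149] mid [0.5308 0.2168] rect [530.4 215. ] [48.  52.4] 45.3
top tin 0.98 [289. 1
[... 1883 characters left out ...]
78.1] 70.9
side tin 0.82 [223. 183. 298. 224.] 2275 zt 0.026 top mean [0.6694 0.007 ] mid [ 0.6736 -0.0009] rect [676.3   1.2] [207.9 163.4] 14.4
side tray 0.78 [214. 237. 255. 276.] 1118 zt 0.025 top mean [0.635  0.2364] mid [0.6438 0.231 ] rect [644.7 230.3] [128.6  85.3] 87.9
side bowl 0.8 [280. 145. 322. 177.] 1110 zt 0.043 top mean [ 0.6295 -0.2368] mid [ 0.6252 -0.2345] rect [ 628.5 -233. ] [151.5 161.1] 18.6
side spray_bottle 0.59 [339. 103. 357. 143.] 476 zt 0.127 top mean [ 0.5408 -0.4703] mid [ 0.5421 -0.529 ] rect [ 554.4 -527. ] [ 54.9 172.9] 13.1
side glasses 0.62 [193. 324. 251. 344.] 709 zt 0.014 top mean [0.5542 0.4605] mid [0.5551 0.4492] rect [556.3 449.1] [134.3  48.9] 9.7
```

Run:
```python
from h import *
W={n:cloud(n,np.load(f"d_{n}.npy")) for n in("top","side")}
for n in W:
  P=W[n].reshape(-1,3)
  for t,x,y,r,lo,hi in[("red",.443,.25,.03,.052,.072),("green",.428,.007,.03,.052,.072),("cellA",.434,-.108,.03,.052,.072),("cellB",.447,-.227,.03,.052,.072),("naar",.48,.1245,.04,.035,.06),("tray",.631,.232,.09,.019,.035),("bowl",.627,-.235,.095,.037,.055),("tinrim",.626,-.013,.12,.0225,.04)]:
    Q=P[(np.hypot(P[:,0]-x,P[:,1]-y)<r)&(P[:,2]>lo)&(P[:,2]<hi)]
    print(n,t,len(Q),Q[:,:2].mean(0),"circ",np.round(cv2.minEnclosingCircle(Q[:,:2].astype(np.float32)*1000)[0],1),"rect",*rect(Q))
```

```text
top red 80 [0.4372 0.2504] circ [436.6 251.4] rect [437.1 249.5] [29.9 29.6] 1.8
top green 75 [0.4269 0.0043] circ [426.6   4.3] rect [427.1   3. ] [28.8 30.7] 89.2
top cellA 84 [ 0.4324 -0.1096] circ [ 433.  -110.5] rect [ 432.9 -109.7] [32.4 31.7] 69.9
top cellB 87 [ 0.4459 -0.2326] circ [ 445.7 -232.3] rect [ 445.6 -233.4] [32.9 30.9] 89.9
top naar 174 [0.4771 0.1221] circ [478.7 121.9] rect [478.8 121. ] [48.9 49. ] 14.5
top tray 181 [0.6276 0.2321] circ [616.7 231. ] rect [605.5 231.1] [124.6 117. ] 89.5
top bowl 281 [ 0.6313 -0.2409] circ [ 619.8 -236.6] rect [ 620.6 -234.6] [156.6 156.7] 87.2
top tinrim 401 [ 0.67  -0.003] circ [644.4  -8.8] rect [644.4  -7. ] [156.3 154.3] 14.3
side red 118 [0.4419 0.2534] circ [442.8 250.8] rect [442.8 251.3] [29.5 32.2] 21.0
side green 76 [0.4313 0.0085] circ [433.   6.] rect [432.    6.2] [28.6 33.2] 17.8
side cellA 67 [ 0.4381 -0.106 ] circ [ 439.9 -107.4] rect [ 438.7 -108. ] [30.9 33. ] 15.8
side cellB 57 [ 0.4509 -0.2274] circ [ 450.8 -229.9] rect [ 451.8 -228.7] [29.7 32.4] 16.4
side naar 179 [0.4826 0.1289] circ [483.7 125.5] rect [483.2 126.3] [45.9 45.2] 33.6
side tray 336 [0.6281 0.2359] circ [619.3 232.2] rect [605.1 231.7] [128.6 127.8] 87.9
side bowl 226 [ 0.629 -0.236] circ [ 625.6 -235.4] rect [ 626.7 -233.7] [157.  158.5] 13.0
side tinrim 342 [0.6615 0.0018] circ [639.6  -8.4] rect [644.   -6.6] [140.8 162.3] 13.9
```

```bash
python3 -m pendant '[0.3,0,0,0,0,0,-0.0574, 0.3,0,0,0,0,0,-0.0574, 0.3,0,0,0,0,0,-0.0574, 0.3,0,0,0,0,0,-0.0574, 0.3,0,0,0,0,0,-0.0574, 0.3,0,0,0,0,0,-0.0574, 0.3,0,0,0,0,0,-0.0574, 0.3,0,0,0,0,0,0]' 20
```

```text
time: 2.0
position: [0.1672, -0.524, 0.2376]
tool_rot: [[0.001, 1.0, 0.0], [1.0, -0.001, 0.0], [0.0, 0.0, -1.0]]
contact_force: [-0.4, -0.2, 0.4]
opening: 0.0653
grip_force: 0.0
```

```bash
python3 -m pendant '[0.3,0.13,0.125,0.04,0,0,0, 0.3,0.13,0.125,0.04,0,0,0, 0.3,0.13,0.125,0.04,0,0,0, 0.3,0.13,0.125,0.04,0,0,0, 0.3,0.13,0.125,0.04,0,0,0, 0.3,0.13,0.125,0.04,0,0,0, 0.3,0.13,0.125,0.04,0,0,0, 0.3,0.13,0.125,0.04,0,0,0]'
python3 -m pendant '[0.3,0.132,0.124,0.05,0,0,0,0.3,0,0,0,0,0,0]'
python3 - <<'E'
from h import *
P=cloud("top",np.load("d_top.npy")).reshape(-1,3);S=cloud("side",np.load("d_side.npy")).reshape(-1,3)
for P in(P,S):
  Q=P[(P[:,0]>.575)&(P[:,0]<.69)&(abs(P[:,1]-.231)<.08)&(P[:,2]>.021)&(P[:,2]<.032)];Q=Q[np.hypot(Q[:,0]-.532,Q[:,1]-.217)>.04]
  print(rect(Q))
im,d=eyes.capture("side"); cv2.imwrite("pics/s1.png",cv2.resize(im[100:280,200:480],(800,514)))
E
```

```text
time: 3.0
position: [0.4181, -0.2628, 0.1575]
tool_rot: [[0.005, 1.0, 0.0], [1.0, -0.005, -0.0], [-0.0, 0.0, -1.0]]
contact_force: [0.0, -1.5, -0.2]
opening: 0.0651
grip_force: 0.0
time: 3.25
position: [0.4491, -0.229, 0.1444]
tool_rot: [[0.001, 1.0, -0.001], [1.0, -0.001, 0.001], [0.001, -0.001, -1.0]]
contact_force: [-0.3, -0.2, -0.5]
opening: 0.0647
grip_force: 0.0
(array([629.5, 229.8]), array([125. ,  65.7]), 86.2)
(array([635.6, 230.9]), array([128.4,  66.8]), 88.3)
```

View pics/s1.png

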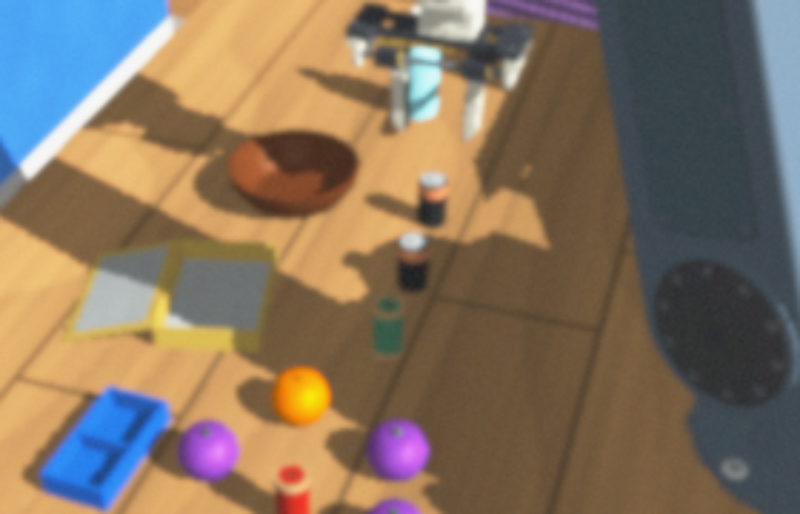

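The side crop shows the open fingers (tips about (398,128) and (470,135)) straight above the far cell (432,200). I'm descending to grasp it.

```bash
python3 -m pendant '[0.3,-0.008,0,0.128,0,0,0, 0.3,0,0,0.128,0,0,0, 0.3,0,0,0.125,0,0,0, 0.3,0,0,0,0,0,0, 1,0,0,0,0,0,0, 1,0,0,0,0,0,0, 1,0,0,0,0,0,0, 1,0,0,0,0,0,0]' 25
python3 -m pendant '[1,0,0,-0.1,0,0,0, 1,0,0,-0.15,0,0,0, 1,0,0,0,0,0,0]'
```

```text
time: 4.3
position: [0.4485, -0.2331, 0.0505]
tool_rot: [[-0.0, 1.0, 0.001], [1.0, 0.0, -0.001], [-0.001, 0.001, -1.0]]
contact_force: [-1.0, 0.6, 4.6]
opening: 0.0338
grip_force: 25.0
time: 4.68
position: [0.4491, -0.2335, 0.1144]
tool_rot: [[-0.0, 1.0, 0.004], [1.0, 0.0, -0.002], [-0.002, 0.004, -1.0]]
contact_force: [-0.4, 0.2, -2.0]
opening: 0.0334
grip_force: 25.0
```

```bash
python3 -m pendant '[1,0.1795,0.067,-0.04,0,0,0, 1,0.1795,0.067,-0.03,0,0,0, 1,0.1795,0.067,0,0,0,0, 1,0.1795,0.067,0,0,0,0, 1,0.1795,0.067,0,0,0,0, 1,0.1795,0.067,0,0,0,0, 1,0.1795,0.067,0,0,0,0, 1,0.1795,0.067,0,0,0,0]'
python3 -m pendant '[1,0.1795,0.067,0,0,0,0, 1,0.1795,0.067,0,0,0,0, 1,0.1795,0.067,0,0,0,0, 1,0,0,0,0,0,0, 1,0,0,0,0,0,0]'
python3 - <<'E'
from h import *
im,d=eyes.capture("side"); cv2.imwrite("pics/s2.png",cv2.resize(im[150:300,170:370],(800,600)));W=cloud("side",d)
Q=W[(W[...,0]>.56)&(W[...,0]<.70)&(abs(W[...,1]-.23)<.09)&(W[...,2]>.06)&(W[...,2]<.10)]
print(Q.mean(0),Q.min(0),Q.max(0))
E
```

```text
time: 5.68
position: [0.5818, 0.1277, 0.1284]
tool_rot: [[-0.0, 1.0, -0.002], [1.0, 0.0, -0.0], [-0.0, -0.002, -1.0]]
contact_force: [0.7, -0.5, -1.1]
opening: 0.0336
grip_force: 25.0
time: 6.3
position: [0.6315, 0.2603, 0.1284]
tool_rot: [[-0.001, 1.0, -0.002], [1.0, 0.001, -0.001], [-0.001, -0.002, -1.0]]
contact_force: [-0.8, -0.2, -1.7]
opening: 0.0337
grip_force: 25.0
[0.6252 0.2713 0.0892] [0.6152 0.2516 0.0765] [0.6461 0.2781 0.1   ]
```

View pics/s2.png

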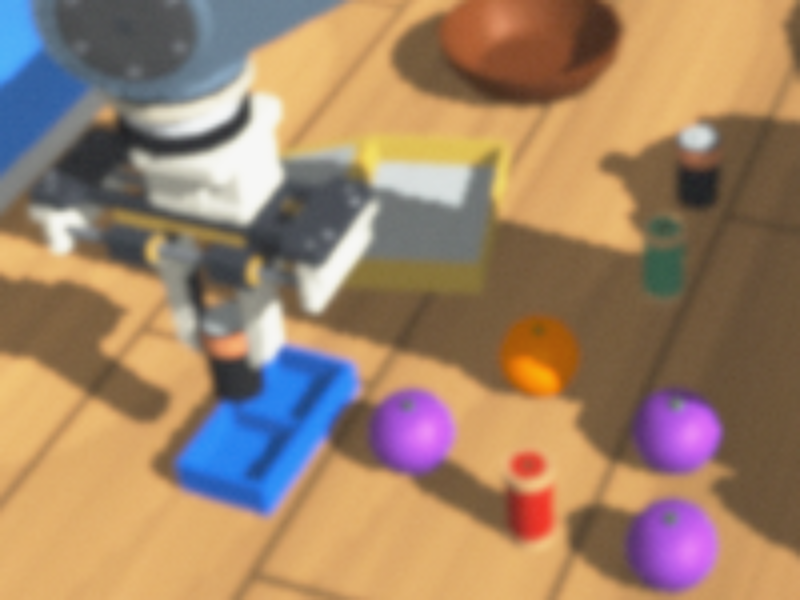

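The cell hangs upright above the tray's left bay (crop (235,370)). The side camera agrees with the TCP, so I'm lowering it.

```bash
python3 -m pendant '[1,0,0.016,0.09,0,0,0, 1,0,0,0.1,0,0,0, 1,0,0,0.08,0,0,0, 1,0,0,0.016,0,0,0, 1,0,0,0.005,0,0,0,1,0,0,0.005,0,0,0,1,0,0,0,0,0,0]'
```

```text
time: 7.22
position: [0.6365, 0.2609, 0.0565]
tool_rot: [[-0.0, 1.0, 0.001], [1.0, 0.0, 0.0], [0.0, 0.001, -1.0]]
contact_force: [0.5, -0.2, -0.9]
opening: 0.0338
grip_force: 25.0
```

```bash
python3 -m pendant '[1,0,0,0.006,0,0,0,1,0,0,0.004,0,0,0,1,0,0,0,0,0,0]'
```

```text
time: 7.6
position: [0.6365, 0.2609, 0.0545]
tool_rot: [[-0.0, 1.0, 0.001], [1.0, 0.0, 0.0], [0.0, 0.001, -1.0]]
contact_force: [-2.9, -0.0, 6.9]
opening: 0.0329
grip_force: 25.0
```

```bash
python3 -m pendant '[0.4,0,0,0,0,0,0,0.4,0,0,0,0,0,0,0.4,0,0,-0.06,0,0,0,0.35,0,0,-0.15,0,0,0,0.35,0,0,-0.1,0,0,0,0.35,0,0,0,0,0,0]'
```

```text
time: 8.35
position: [0.6373, 0.2612, 0.1338]
tool_rot: [[-0.0, 1.0, 0.004], [1.0, 0.0, 0.001], [0.001, 0.004, -1.0]]
contact_force: [-0.8, -0.3, -0.9]
opening: 0.0609
grip_force: 0.0
```

```bash
python3 -m pendant '[0.3,-0.1641,-0.0884,0,0,0,0, 0.3,-0.1641,-0.0884,0,0,0,0, 0.3,-0.1641,-0.0884,0,0,0,0, 0.3,-0.1641,-0.0884,0,0,0,0, 0.3,-0.1641,-0.0884,0,0,0,0, 0.3,-0.1641,-0.0884,0,0,0,0, 0.3,-0.1641,-0.0884,0,0,0,0, 0.3,-0.1641,-0.0884,0,0,0,0]'
python3 -m pendant '[0.3,-0.1641,-0.0884,0,0,0,0, 0.3,0,0,0,0,0,0, 0.3,0,0,0.05,0,0,0,0.3,0,0,0,0,0,0]'
python3 - <<'E'
from h import *
im,d=eyes.capture("side"); W=cloud("side",d)
Q=W[(abs(W[...,0]-.6365)<.05)&(abs(W[...,1]-.26)<.05)&(W[...,2]>.05)&(W[...,2]<.08)]
print("placed",Q.min(0),Q.max(0)); cv2.imwrite("pics/s3.png",cv2.resize(im[150:300,200:400],(800,600)))
E
```

```text
time: 9.35
position: [0.4583, -0.0685, 0.1303]
tool_rot: [[-0.0, 1.0, -0.001], [1.0, 0.0, 0.0], [0.0, -0.001, -1.0]]
contact_force: [0.1, 0.5, -0.8]
opening: 0.0651
grip_force: 0.0
time: 9.85
position: [0.4371, -0.1074, 0.1171]
tool_rot: [[-0.002, 1.0, -0.002], [1.0, 0.002, 0.001], [0.001, -0.002, -1.0]]
contact_force: [0.1, 1.0, 0.3]
opening: 0.0653
grip_force: 0.0
placed [0.6189 0.2451 0.05  ] [0.6519 0.2798 0.0663]
```

View pics/s3.png

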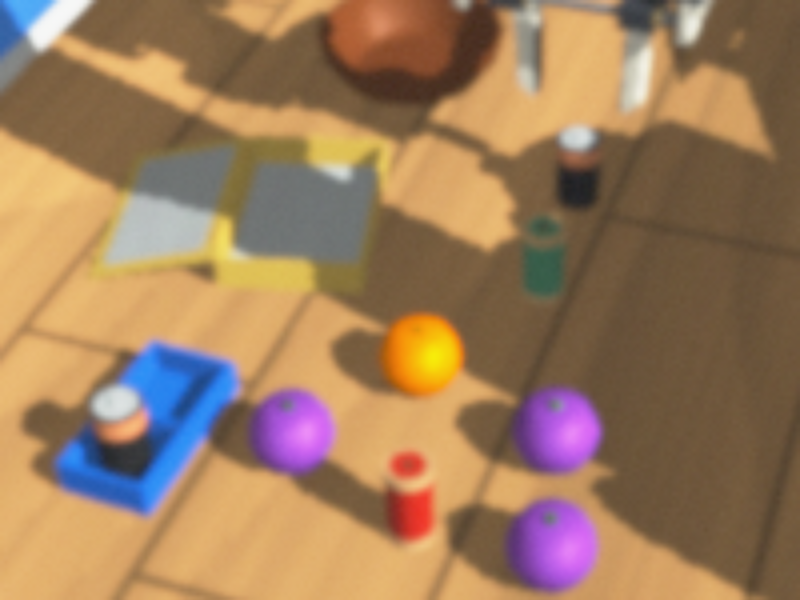

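The first cell stands upright in the left bay (crop (120,430)). The fingers, with tips at about (530,85) and (633,105), are straddling the second cell (578,160).

```bash
python3 -m pendant '[0.3,-0.002,0,0.1,0,0,0, 0.3,0,0,0.1,0,0,0, 0.3,0,0,0.068,0,0,0, 0.3,0,0,0,0,0,0, 1,0,0,0,0,0,0, 1,0,0,0,0,0,0, 1,0,0,0,0,0,0, 1,0,0,0,0,0,0]' 25
python3 -m pendant '[1,0,0,-0.1,0,0,0, 1,0,0,-0.15,0,0,0,1,0,0,-0.07,0,0,0, 1,0,0,0,0,0,0]'
```

```text
time: 10.9
position: [0.4376, -0.1091, 0.0517]
tool_rot: [[-0.0, 1.0, 0.001], [1.0, 0.0, -0.0], [-0.0, 0.001, -1.0]]
contact_force: [-0.7, -0.4, 3.1]
opening: 0.0338
grip_force: 25.0
time: 11.4
position: [0.4379, -0.1092, 0.1322]
tool_rot: [[-0.0, 1.0, 0.002], [1.0, 0.0, -0.001], [-0.001, 0.002, -1.0]]
contact_force: [0.2, 0.6, -1.9]
opening: 0.0333
grip_force: 25.0
```

```bash
python3 -m pendant '[1,0.155,0.098,0,0,0,0,1,0.155,0.098,0,0,0,0,1,0.155,0.098,0,0,0,0,1,0.155,0.098,0,0,0,0,1,0.155,0.098,0,0,0,0,1,0.155,0.098,0,0,0,0,1,0.155,0.098,0,0,0,0,1,0.155,0.098,0,0,0,0]'
python3 -m pendant '[1,0,0,0,0,0,0,1,0,0,0,0,0,0]'
```

```text
time: 12.4
position: [0.6334, 0.2022, 0.1295]
tool_rot: [[-0.0, 1.0, -0.002], [1.0, 0.0, -0.001], [-0.001, -0.002, -1.0]]
contact_force: [0.4, -0.6, -1.0]
opening: 0.0336
grip_force: 25.0
time: 12.65
position: [0.6325, 0.2006, 0.1298]
tool_rot: [[-0.0, 1.0, -0.002], [1.0, 0.0, -0.001], [-0.001, -0.002, -1.0]]
contact_force: [-0.2, -0.2, -1.4]
opening: 0.0339
grip_force: 25.0
```

```bash
python3 -m pendant '[1,0,0.006,0.09,0,0,0, 1,0,0,0.1,0,0,0, 1,0,0,0.08,0,0,0, 1,0,0,0.016,0,0,0, 1,0,0,0.006,0,0,0,1,0,0,0.004,0,0,0,1,0,0,0.003,0,0,0,1,0,0,0,0,0,0]'
```

```text
time: 13.65
position: [0.6349, 0.2011, 0.0569]
tool_rot: [[-0.0, 1.0, 0.0], [1.0, 0.0, 0.0], [0.0, 0.0, -1.0]]
contact_force: [-0.5, -0.3, -1.7]
opening: 0.0333
grip_force: 25.0
```

```bash
python3 -m pendant '[1,0,0,0.004,0,0,0,1,0,0,0.003,0,0,0,1,0,0,0,0,0,0]'
```

```text
time: 14.02
position: [0.635, 0.2012, 0.0557]
tool_rot: [[-0.0, 1.0, 0.0], [1.0, 0.0, 0.0], [0.0, 0.0, -1.0]]
contact_force: [-1.7, -0.3, 5.8]
opening: 0.0335
grip_force: 25.0
```

```bash
python3 -m pendant '[0.4,0,0,0,0,0,0,0.4,0,0,0,0,0,0,0.4,0,0,-0.06,0,0,0,0.35,0,0,-0.15,0,0,0,0.35,0,0,-0.1,0,0,0,0.35,0,0,0,0,0,0]'
python3 -m pendant '[0.1,-0.0604,-0.1216,0,0,0,0,0.1,-0.0604,-0.1216,0,0,0,0,0.1,-0.0604,-0.1216,0,0,0,0,0.1,-0.0604,-0.1216,0,0,0,0,0.1,-0.0604,-0.1216,0,0,0,0,0.1,0,0,0.04,0,0,0,0.1,0,0,0,0,0,0]'
python3 - <<'E'
from h import *
im,d=eyes.capture("side"); cv2.imwrite("pics/s4.png",cv2.resize(im[170:300,200:373],(798,600)))
E
```

```text
time: 14.78
position: [0.636, 0.2013, 0.1352]
tool_rot: [[-0.0, 1.0, 0.004], [1.0, 0.0, 0.001], [0.001, 0.004, -1.0]]
contact_force: [-0.5, 0.3, 0.2]
opening: 0.0607
grip_force: 0.0
time: 15.65
position: [0.483, 0.1256, 0.1215]
tool_rot: [[-0.0, 1.0, -0.001], [1.0, 0.0, -0.0], [-0.0, -0.001, -1.0]]
contact_force: [-0.9, 0.8, -0.5]
opening: 0.0837
grip_force: 0.0
```

View pics/s4.png

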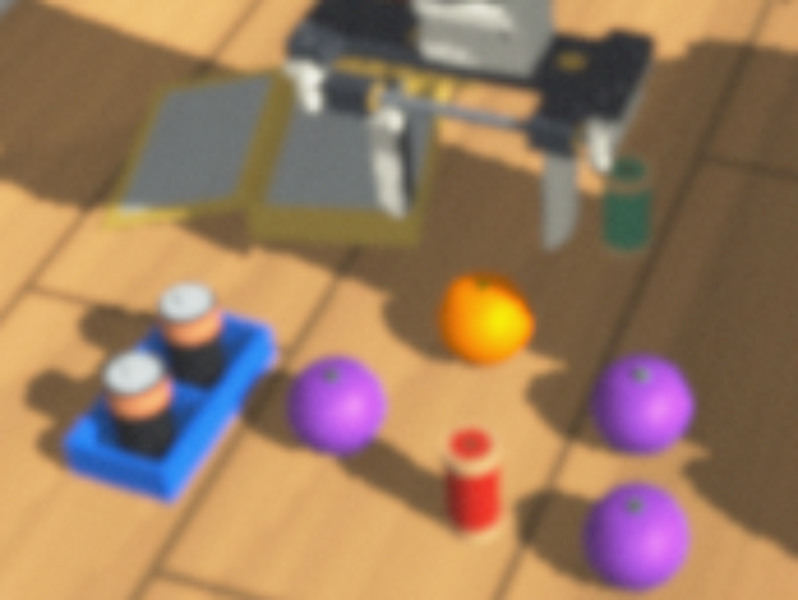

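Both cells stand in the tray (crop (140,400) and (190,335)). The fingers straddle the naartjie (487,318).

```bash
python3 -m pendant '[0.1,0,0.002,0.11,0,0,0, 0.1,0,0,0.12,0,0,0, 0.1,0,0,0.112,0,0,0, 0.1,0,0,0,0,0,0, 1,0,0,0,0,0,0, 1,0,0,0,0,0,0, 1,0,0,0,0,0,0, 1,0,0,0,0,0,0]' 15
python3 -m pendant '[1,0,0,-0.1,0,0,0, 1,0,0,-0.15,0,0,0,1,0,0,-0.15,0,0,0, 1,0,0,0,0,0,0]'
```

```text
time: 16.7
position: [0.4837, 0.1256, 0.0375]
tool_rot: [[-0.0, 1.0, 0.001], [1.0, 0.0, 0.0], [0.0, 0.001, -1.0]]
contact_force: [-1.2, 0.3, 4.8]
opening: 0.0548
grip_force: 15.0
time: 17.2
position: [0.4846, 0.1257, 0.1392]
tool_rot: [[-0.0, 1.0, 0.005], [1.0, 0.0, 0.001], [0.001, 0.005, -1.0]]
contact_force: [0.3, -0.2, -0.7]
opening: 0.0547
grip_force: 15.0
```

```bash
python3 -m pendant '[1,-0.1603,0.0628,0,0,0,0,1,-0.1603,0.0628,0,0,0,0,1,-0.1603,0.0628,0,0,0,0,1,-0.1603,0.0628,0,0,0,0,1,-0.1603,0.0628,0,0,0,0,1,-0.1603,0.0628,0,0,0,0,1,-0.1603,0.0628,0,0,0,0,1,-0.1603,0.0628,0,0,0,0]'
python3 -m pendant '[1,-0.1603,0.0628,0,0,0,0,1,0,0,0,0,0,0,1,0,0,0.1,0,0,0,1,0,0,0.12,0,0,0,1,0,0,0.1,0,0,0,1,0,0,0.03,0,0,0,1,0,0,0.012,0,0,0,1,0,0,0,0,0,0]'
```

```text
time: 18.2
position: [0.6089, -0.1962, 0.1354]
tool_rot: [[-0.0, 1.0, -0.002], [1.0, 0.0, 0.001], [0.001, -0.002, -1.0]]
contact_force: [0.7, 0.5, 0.3]
opening: 0.0545
grip_force: 15.0
time: 19.2
position: [0.625, -0.2351, 0.047]
tool_rot: [[-0.0, 1.0, 0.001], [1.0, 0.0, -0.0], [-0.0, 0.001, -1.0]]
contact_force: [-0.3, 0.7, -0.8]
opening: 0.0547
grip_force: 15.0
```

```bash
python3 -m pendant '[1,0,0,0.008,0,0,0,1,0,0,0.005,0,0,0,1,0,0,0,0,0,0]'
```

```text
time: 19.58
position: [0.6249, -0.2352, 0.0436]
tool_rot: [[-0.0, 1.0, 0.001], [1.0, 0.0, -0.0], [-0.0, 0.001, -1.0]]
contact_force: [-0.6, 0.1, 2.6]
opening: 0.0547
grip_force: 15.0
```

```bash
python3 -m pendant '[0.33,0,0,0,0,0,0,0.33,0,0,0,0,0,0,0.33,0,0,-0.06,0,0,0,0.3,0,0,-0.15,0,0,0,0.3,0,0,-0.15,0,0,0,0.3,0,0,0,0,0,0]'
python3 -m pendant '[0.3,0.1374,-0.1106,0,0,0,0,0.3,0.1374,-0.1106,0,0,0,0,0.3,0.1374,-0.1106,0,0,0,0,0.3,0.1374,-0.1106,0,0,0,0,0.3,0.1374,-0.1106,0,0,0,0,0.3,0.1374,-0.1106,0,0,0,0,0.3,0.1374,-0.1106,0.02,0,0,0,0.3,0,0,0.02,0,0,0]'
python3 -m pendant '[0.3,0,0,0,0,0,0]'
python3 - <<'E'
from h import *
im,d=eyes.capture("side"); cv2.imwrite("pics/s5.png",cv2.resize(im[130:280,200:400],(800,600)))
E
```

```text
time: 20.32
position: [0.6263, -0.2358, 0.1373]
tool_rot: [[-0.0, 1.0, 0.006], [1.0, 0.0, -0.003], [-0.003, 0.006, -1.0]]
contact_force: [0.3, -0.7, -1.0]
opening: 0.0652
grip_force: 0.0
time: 21.32
position: [0.4294, 0.0067, 0.1229]
tool_rot: [[-0.003, 1.0, -0.001], [1.0, 0.003, 0.0], [0.0, -0.001, -1.0]]
contact_force: [-0.0, -0.3, 1.0]
opening: 0.0652
grip_force: 0.0
time: 21.45
position: [0.4315, 0.005, 0.123]
tool_rot: [[-0.001, 1.0, 0.0], [1.0, 0.001, -0.0], [-0.0, 0.0, -1.0]]
contact_force: [0.3, -0.1, 0.4]
opening: 0.0652
grip_force: 0.0
```

View pics/s5.png

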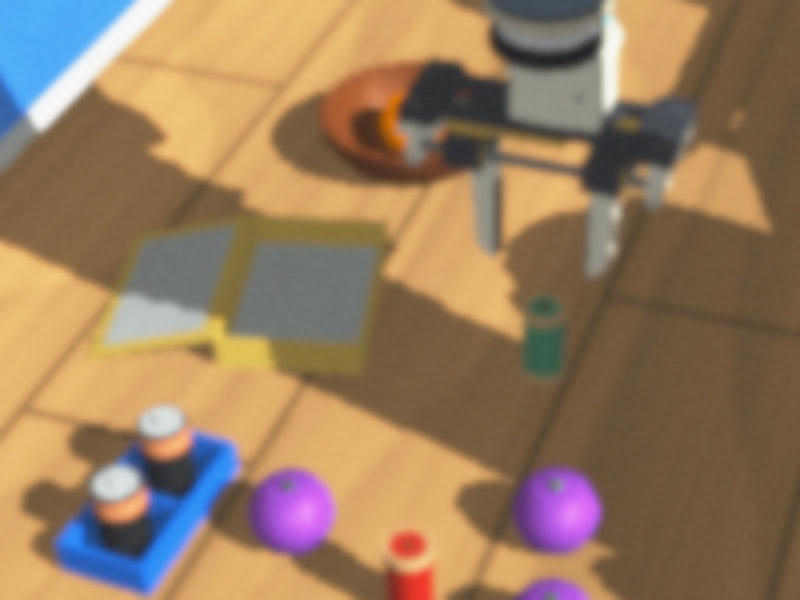

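The naartjie sits in the bowl (crop (395,120)). The fingers straddle the green spool (543,335).

```bash
python3 -m pendant '[0.3,0,0,0.1,0,0,0, 0.3,0,0,0.11,0,0,0, 0.3,0,0,0.086,0,0,0, 0.3,0,0,0,0,0,0, 1,0,0,0,0,0,0, 1,0,0,0,0,0,0, 1,0,0,0,0,0,0, 1,0,0,0,0,0,0]' 15
python3 -m pendant '[1,0,0,-0.1,0,0,0, 1,0,0,-0.15,0,0,0,1,0,0,-0.05,0,0,0, 1,0,0,0,0,0,0]'
```

```text
time: 22.5
position: [0.4313, 0.0053, 0.0494]
tool_rot: [[-0.0, 1.0, 0.001], [1.0, 0.0, -0.0], [-0.0, 0.001, -1.0]]
contact_force: [-0.3, 0.2, 2.1]
opening: 0.0309
grip_force: 15.0
time: 23.0
position: [0.4314, 0.0053, 0.1244]
tool_rot: [[-0.0, 1.0, 0.001], [1.0, 0.0, -0.0], [-0.0, 0.001, -1.0]]
contact_force: [0.5, 0.0, -0.8]
opening: 0.0312
grip_force: 15.0
```

```bash
python3 -m pendant '[1,-0.0342,0.1364,0,0,0,0,1,-0.0342,0.1364,0,0,0,0,1,-0.0342,0.1364,0,0,0,0,1,-0.0342,0.1364,0,0,0,0,1,-0.0342,0.1364,0,0,0,0,1,-0.0342,0.1364,0,0,0,0,1,0,0,0,0,0,0,1,0,0,0,0,0,0]'
python3 - <<'E'
from h import *
im,d=eyes.capture("side"); W=cloud("side",d)
cv2.imwrite("pics/s6.png",cv2.resize(im[130:280,200:400],(800,600)))
E
```

```text
time: 24.0
position: [0.6345, -0.0457, 0.1225]
tool_rot: [[-0.0, 1.0, -0.003], [1.0, 0.0, 0.0], [0.0, -0.003, -1.0]]
contact_force: [-0.1, 0.3, -0.6]
opening: 0.031
grip_force: 15.0
```

View pics/s6.png

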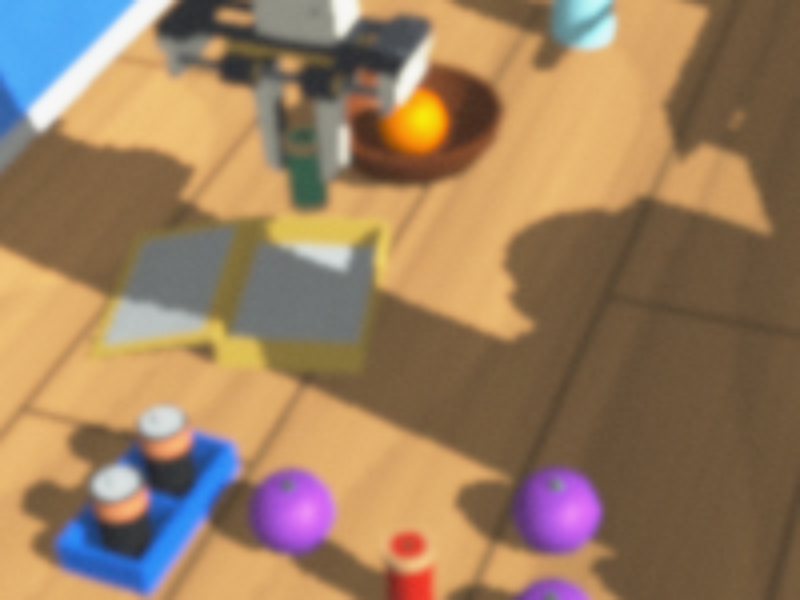

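The green spool hangs upright at crop (307,170), above the tin's right half. I'm lowering it.

```bash
python3 -m pendant '[1,0,0,0.09,0,0,0, 1,0,0,0.1,0,0,0, 1,0,0,0.07,0,0,0, 1,0,0,0.012,0,0,0, 1,0,0,0.006,0,0,0,1,0,0,0.004,0,0,0,1,0,0,0.003,0,0,0,1,0,0,0,0,0,0]'
```

```text
time: 25.05
position: [0.6358, -0.046, 0.0531]
tool_rot: [[-0.0, 1.0, 0.0], [1.0, 0.0, -0.0], [-0.0, 0.0, -1.0]]
contact_force: [-0.1, -0.1, -0.2]
opening: 0.0314
grip_force: 15.0
```

```bash
python3 -m pendant '[1,0,0,0.006,0,0,0,1,0,0,0.003,0,0,0,1,0,0,0,0,0,0]'
```

```text
time: 25.42
position: [0.636, -0.046, 0.0514]
tool_rot: [[-0.0, 1.0, 0.001], [1.0, 0.0, -0.0], [-0.0, 0.001, -1.0]]
contact_force: [-2.7, 0.1, 7.9]
opening: 0.0311
grip_force: 15.0
```

```bash
python3 -m pendant '[0.4,0,0,0,0,0,0,0.4,0,0,0,0,0,0,0.4,0,0,-0.06,0,0,0,0.35,0,0,-0.15,0,0,0,0.35,0,0,-0.1,0,0,0,0.35,0,0,0,0,0,0]'
python3 -m pendant '[0.3,0.1485,-0.097,0,0,0,0,0.3,0.1485,-0.097,0,0,0,0,0.3,0.1485,-0.097,0,0,0,0,0.3,0.1485,-0.097,0,0,0,0,0.3,0.1485,-0.097,0,0,0,0,0.3,0.1485,-0.097,0,0,0,0,0.3,0.1485,-0.097,0,0,0,0,0.3,0.1485,-0.097,0,0,0,0]'
python3 -m pendant '[0.3,0,0,0,0,0,0,0.3,0,0,0,0,0,0]'
python3 - <<'E'
from h import *
im,d=eyes.capture("side"); W=cloud("side",d)
Q=W[(abs(W[...,0]-.636)<.05)&(abs(W[...,1]+.046)<.05)&(W[...,2]>.05)&(W[...,2]<.08)]
print("placed",Q.min(0),Q.max(0))
Q=W[(abs(W[...,0]-.442)<.03)&(abs(W[...,1]-.251)<.03)&(W[...,2]>.05)&(W[...,2]<.07)]
print("red",Q.min(0),Q.max(0))
cv2.imwrite("pics/s7.png",cv2.resize(im[150:300,200:400],(800,600)))
E
```

```text
time: 26.18
position: [0.6369, -0.0461, 0.1308]
tool_rot: [[-0.0, 1.0, 0.004], [1.0, 0.0, -0.001], [-0.001, 0.004, -1.0]]
contact_force: [-0.4, 0.1, -0.5]
opening: 0.0605
grip_force: 0.0
time: 27.18
position: [0.4404, 0.2519, 0.1275]
tool_rot: [[-0.0, 1.0, -0.001], [1.0, 0.0, -0.0], [-0.0, -0.001, -1.0]]
contact_force: [-0.2, 0.2, 0.4]
opening: 0.0652
grip_force: 0.0
time: 27.42
position: [0.4417, 0.2506, 0.1277]
tool_rot: [[-0.001, 1.0, -0.0], [1.0, 0.001, -0.0], [-0.0, -0.0, -1.0]]
contact_force: [-0.2, 0.3, 0.3]
opening: 0.0651
grip_force: 0.0
placed [ 0.628  -0.0559  0.0501] [ 0.653  -0.0273  0.0636]
red [0.4264 0.2352 0.0504] [0.4581 0.2681 0.0624]
```

View pics/s7.png

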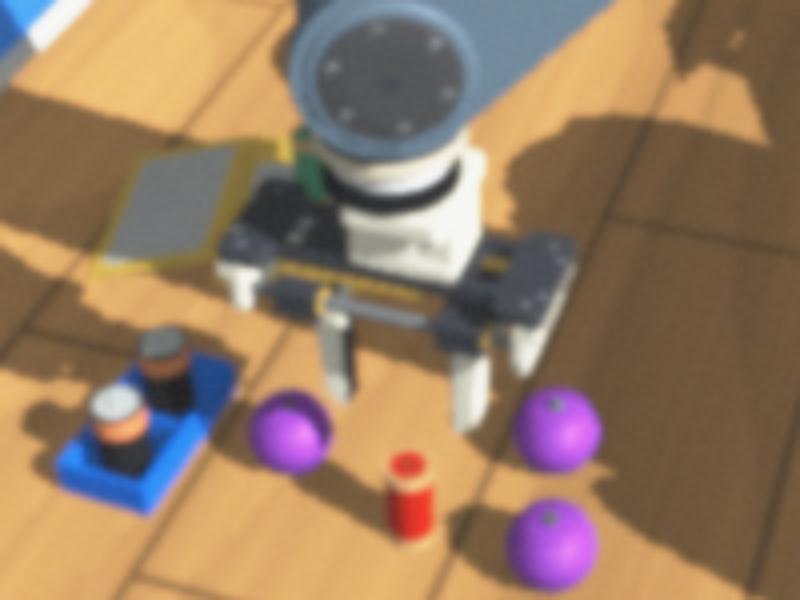

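The fingers, tips at about (340,395) and (468,425), straddle the red spool (410,500). The green spool is standing in the tin, partly hidden behind the arm.

```bash
python3 -m pendant '[0.3,0.002,0,0.1,0,0,0, 0.3,0,0,0.11,0,0,0, 0.3,0,0,0.105,0,0,0, 0.3,0,0,0,0,0,0, 1,0,0,0,0,0,0, 1,0,0,0,0,0,0, 1,0,0,0,0,0,0, 1,0,0,0,0,0,0]' 15
python3 -m pendant '[1,0,0,-0.1,0,0,0, 1,0,0,-0.15,0,0,0,1,0,0,-0.07,0,0,0, 1,0,0,0,0,0,0]'
```

```text
time: 28.48
position: [0.4418, 0.2516, 0.0498]
tool_rot: [[-0.0, 1.0, 0.001], [1.0, 0.0, 0.0], [0.0, 0.001, -1.0]]
contact_force: [-0.9, 0.1, 3.4]
opening: 0.0313
grip_force: 15.0
time: 28.98
position: [0.4422, 0.2518, 0.1304]
tool_rot: [[-0.0, 1.0, 0.002], [1.0, 0.0, 0.001], [0.001, 0.002, -1.0]]
contact_force: [0.4, 0.3, -0.5]
opening: 0.0315
grip_force: 15.0
```

```bash
python3 -m pendant '[1,-0.1313,0.1005,0,0,0,0,1,-0.1313,0.1005,0,0,0,0,1,-0.1313,0.1005,0,0,0,0,1,-0.1313,0.1005,0,0,0,0,1,-0.1313,0.1005,0,0,0,0,1,-0.1313,0.1005,0,0,0,0,1,-0.1313,0.1005,0,0,0,0,1,0,0,0,0,0,0]'
python3 -m pendant '[1,0,0.002,0,0,0,0]'
python3 - <<'E'
from h import *
im,d=eyes.capture("side"); W=cloud("side",d)
cv2.imwrite("pics/s8.png",cv2.resize(im[130:280,200:400],(800,600)))
E
```

```text
time: 29.98
position: [0.6181, 0.0198, 0.1278]
tool_rot: [[0.002, 1.0, -0.001], [1.0, -0.002, -0.0], [-0.0, -0.001, -1.0]]
contact_force: [0.4, -0.6, -0.8]
opening: 0.0311
grip_force: 15.0
time: 30.1
position: [0.6172, 0.0222, 0.1282]
tool_rot: [[-0.0, 1.0, -0.002], [1.0, 0.0, 0.0], [0.0, -0.002, -1.0]]
contact_force: [-0.4, -1.1, -0.5]
opening: 0.0311
grip_force: 15.0
```

View pics/s8.png

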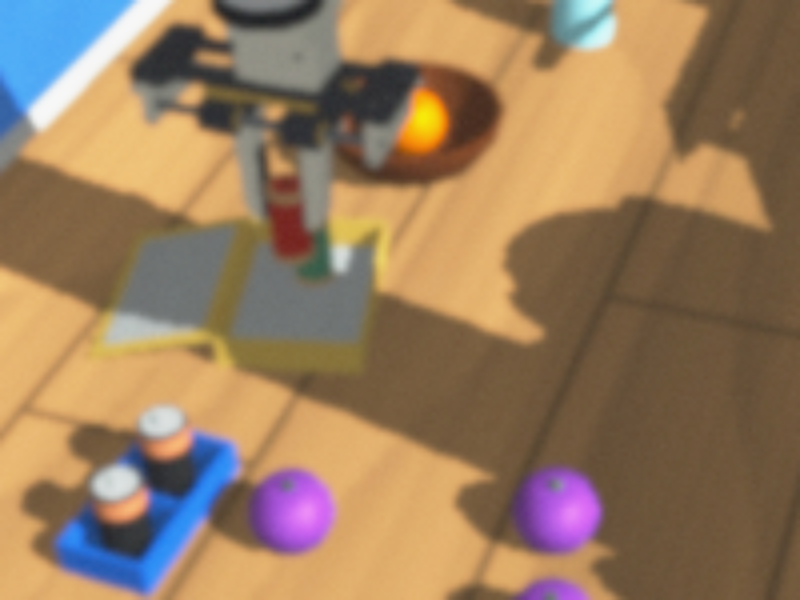

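The red spool is held at crop (290,215) in front of the green one, whose foot is at (315,268) on the tin floor. I'm lowering it.

```bash
python3 -m pendant '[1,0,0.002,0.09,0,0,0, 1,0,0,0.1,0,0,0, 1,0,0,0.085,0,0,0, 1,0,0,0.016,0,0,0, 1,0,0,0.006,0,0,0,1,0,0,0.004,0,0,0,1,0,0,0.003,0,0,0,1,0,0,0,0,0,0]'
```

```text
time: 31.15
position: [0.6187, 0.0218, 0.0537]
tool_rot: [[-0.0, 1.0, 0.0], [1.0, 0.0, 0.0], [0.0, 0.0, -1.0]]
contact_force: [-1.1, -0.3, -0.8]
opening: 0.0313
grip_force: 15.0
```

```bash
python3 -m pendant '[1,0,0,0.006,0,0,0,1,0,0,0.003,0,0,0,1,0,0,0,0,0,0]'
```

```text
time: 31.52
position: [0.6188, 0.0217, 0.0518]
tool_rot: [[-0.0, 1.0, 0.001], [1.0, 0.0, -0.0], [-0.0, 0.001, -1.0]]
contact_force: [-1.9, -0.4, 6.4]
opening: 0.0312
grip_force: 15.0
```

Release, lift and back off toward the robot so both cameras can see.

```bash
python3 -m pendant '[0.4,0,0,0,0,0,0,0.4,0,0,0,0,0,0,0.4,0,0,-0.06,0,0,0,0.35,0,0,-0.15,0,0,0,0.35,0,0,-0.15,0,0,0,0.35,0,0,-0.15,0,0,0]'
python3 -m pendant '[0.35,-0.05,-0.14,0,0,0,0,0.35,-0.05,-0.14,0,0,0,0,0.35,-0.05,-0.14,0,0,0,0,0.35,-0.05,-0.14,0,0,0,0,0.35,-0.05,-0.14,0,0,0,0,0.35,-0.05,-0.14,0,0,0,0,0.35,0,0,0,0,0,0,0.35,0,0,0,0,0,0]'
python3 - <<'E'
from h import *
im,d=eyes.capture("side"); W=cloud("side",d)
cv2.imwrite("pics/s9.png",cv2.resize(im[90:350,190:540],(800,594)))
for t,x,y,lo,hi in[("red",.619,.022,.05,.07),("green",.636,-.046,.05,.07),("c1",.6365,.261,.05,.075),("c2",.635,.201,.05,.075),("naar",.625,-.235,.03,.06)]:
    Q=W[(abs(W[...,0]-x)<.03)&(abs(W[...,1]-y)<.03)&(W[...,2]>lo)&(W[...,2]<hi)]
    print(t,(Q.min(0)+Q.max(0))/2,np.ptp(Q,axis=0),Q[:,2].max())
E
```

```text
time: 32.28
position: [0.6186, 0.0218, 0.1809]
tool_rot: [[-0.0, 1.0, 0.001], [1.0, 0.0, 0.0], [0.0, 0.001, -1.0]]
contact_force: [-0.2, -0.8, -0.2]
opening: 0.0606
grip_force: 0.0
time: 33.28
position: [0.4095, -0.0534, 0.1794]
tool_rot: [[0.0, 1.0, 0.002], [1.0, -0.0, -0.0], [-0.0, 0.002, -1.0]]
contact_force: [-0.5, -0.1, -0.0]
opening: 0.0603
grip_force: 0.0
red [0.6196 0.0229 0.0574] [0.0304 0.0344 0.0133] 0.06402933273943656
green [ 0.6369 -0.0436  0.0574] [0.0334 0.0326 0.0147] 0.06477414247729707
c1 [0.6376 0.2645 0.0582] [0.0357 0.0337 0.0163] 0.0663727374182117
c2 [0.6353 0.2026 0.0572] [0.0361 0.0319 0.0143] 0.06440132857130432
naar [ 0.6253 -0.2317  0.0423] [0.053  0.0516 0.0245] 0.05453841134050075
```

View pics/s9.png

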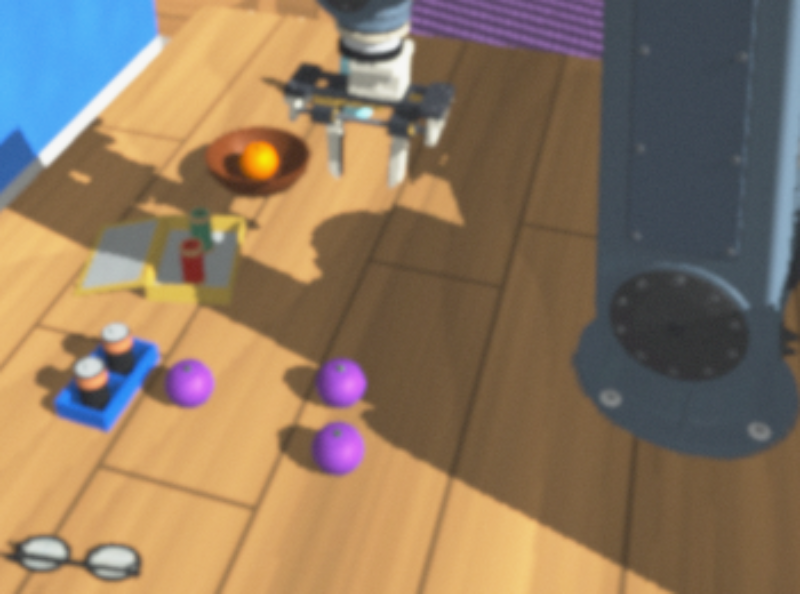

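The spools stand in the tin (crop (192,260) and (203,228)), the cells in the tray bays (92,385) and (118,350), and the naartjie is in the bowl (260,160). The measured tops match things standing on the container floors, so I'm handing in.

```bash
python3 -c "
from workcell import workorder
print(workorder.sign_off())"
```

```text
the job is handed in; nothing more can be done
None
```

I handed the job in at about 33 s: both spools stand in the tin, one torch cell stands in each tray bay, the naartjie is in the bowl, and the arm never went near the spray bottle or the glasses; the sign-off returned no verdict.

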